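# Clear the copper bar, load the channels and scan the job tag

## Robot

A 6-joint arm with a two-finger parallel gripper is mounted at the origin on the work surface. World frame = base frame: x ahead of the robot, y to its left, z up, the work surface at z = 0. Lengths are in mm, angles in rad, forces in N, time in s.
With the tool pointing down it reaches from about 275 to 850 mm from the base axis. Payload 19 kg.
Tool frame: the origin (TCP) lies midway between the tips of the shut fingers; the grasp point (between the pads) lies ctrl.grip_point_offset behind it (ctrl.grip_point_offset is the distance from the TCP to the grasp point, in mm); z points along the fingers, y is the line along which they close (so a half turn about z gives the same grasp; the last joint's range is limited). The gripper opens to 85 mm and grips with 20 to 120 N. Pads are 22 mm wide; open, the fingers measure 114 mm over their backs; the gripper's body (76 mm by 85 mm) begins 54 mm behind the grasp point. The pads swing forward as they close: fully open they stand 13 mm farther back than shut.
Start: joints at [-0.134, 0.15, 1.437, -0, 1.554, -0.134], TCP at [574.967, -0.015, 207.267] pointing down, gripper open.
Joint ranges: [-2.8, 2.8], [-0.68, 2.1], [0.12, 2.68], [-1.39, 4.53], [0.16, 2.79], [-2.81, 2.81]. Speed limits (rad/s): [1.89, 1.89, 2.22, 3.01, 3.01, 3.01].

## Interface

Orientations are given as a unit quaternion [x, y, z, w].
In Python, from plant import ctrl gives the robot as it stands. The module is installed in compiled form; this text tells all that it offers.
- The arm moves only by the tool play_rows, never from a script. Its arguments are lists of equal length, an entry for each row: "linear": the shift along the tool's x, y, z scaled (see below), a list of three; "dr": the turn, a rotation vector about the tool's x, y, z scaled (see below), a list of three; "grip": the finger opening in mm, from 0 to 85.4. In form: {"linear": [[x, y, z], ...], "dr": [[wx, wy, wz], ...], "grip": [grip, ...]}. A call has 1 to 20 rows; each row is the pose to reach, as a shift and turn from the pose commanded when the call began, along the tool's axes at that moment; what a row does not reach only later rows make up. The controller multiplies each number of a shift by 1 m and each number of a turn by 60 degrees. A row lasts 1/8 s, in which the tool goes at most 62.5 mm and 10.7 degrees, less where a joint would pass 70% of its speed; a pose out of reach is approached as far as the arm can. A call with a number of a shift or a turn outside -1 to 1 is refused whole. A call with a gripper value outside its range is refused whole. The fingers move at their own pace and stop on an object; the grip force is fixed at half the most. Time passes only in rows, so rows that repeat a pose let the fingers close. It gives the time, the measured TCP pose, the force, the opening and the grip force at its end, in the units of the state.
- ctrl.state(): the state, without advancing time (a new reading comes with each control period).
- ctrl.camera(name): name is "scene" or "side" or "wrist"; returns (picture, depth): 420x560x3 uint8, red, green, blue; 420x560 float32, mm along the optical axis (not along the pixel's ray), 0 where there is no reading.
- ctrl.camera_info(name): a dict with "K" (3x3 intrinsics, pixels), "dist_coeffs" ([k1, k2, p1, p2, k3] as OpenCV has them; the pictures are not rectified), "R" (3x3) and "t" (3): a world point X has camera coordinates R X + t. Camera axes: x right, y down, z forward; pixel columns grow to the right and rows downward; lengths in mm; the calibration is good to about 2 mm. A picture is of the moment at which its call begins: read the wrist's pose just before it. camera_info takes no time and is no camera call; for the wrist camera it gives the pose at the moment of the call.
- ctrl.sign_off(): hands the job in; it is judged then, once.
Trained networks look in the newest picture that a camera, given by its name, has taken for a name from the list of things; names that differ only in an ending like _2 or _b are one class to them, and where a whole thing is asked for, a point or a joint stands for the part that bears it (a point fixed in the world has none). Each returns a list of dicts, best first, with "score" (0 to 1); they miss things now and then, are a little off and sometimes report something else, mostly with a low value. They report only what shows in the picture. A call takes as long as a camera call. They do not tell look-alikes from the thing itself.
- ctrl.cut_out(target, camera): "mask" (420x560 bool, what is visible of it) and "extent" ([centre column, centre row, width, height] in pixels, round what is visible of it).
The state is a dict: "time": time; "joint_positions": joint angles; "joint_vel": joint speeds; "joint_efforts": joint torques, N m; "position": TCP position; "tcp_rot": TCP orientation; "wrist_force": force on the tool from outside, world axes, zero at the start; "wrist_torque": the same for the moment, N m; "gripper_width": opening from 0.0 (shut) to 1.0 (fully open); "finger_force": force on a finger pad.
Only numpy, scipy, OpenCV 4.12 (cv2) and the standard library are available. Lean on these libraries where they do the work, as an engineer would, in place of code of your own. Each camera call takes 0.05 s, during which the arm holds its last target. There are 200 camera calls.

## Task

With the scraper block, wipe all loose offcuts off the top of the copper bar (they may drop anywhere; keep the fingers off them, they are sharp), then lay every aluminium channel on the bar, crosswise, level, open side up and balanced on its middle, with a clear gap between neighbours. Once all are loaded, hold the scanner squarely in front of the tag's label with its window about 100 mm from it and pointing at the label's centre, steady for a good second. At the end the scraper block must stand on the blue mat and the scanner lie on the yellow mat, the way they started, near the middles of the mats; leave the other things on the bench alone.

Things in the scene. Friction and masses are not known exactly. Their poses are not given: they have to be found in the camera images.
- bar: fixed copper support bar, 60 wide (its x) x 340 long (its y), its flat top 70 above the origin; it stands in the middle of a shallow blue catch tray 140 (x) x 480 (y) with walls 20 high. Origin: centre of the tray's underside on the bench. It is turned by a little yaw from start to start
- scraper: scraper block: red foot 84 long (its x) x 50 wide (its y) x 24 high with a black upright grip ridge along the middle of it, 60 (x) x 20 (y), from 24 to 60 above the origin. Origin: centre of its underside, z up. It starts standing on the blue mat, 250 g
- scanner: hand-held code scanner lying level, 160 long (its x, the window end is +x) : black grip from x = -75 to 35, 36 wide (y) and 36 high, orange head from x = 35 to 80, 54 wide and 44 high. Origin: underside below the middle (balance point about x = 10). It looks along its +x from the window at x = 80, 22 above the underside. Starts lying on the yellow mat, 250 g
- scan_spot (a point): the scanner's reading point, fixed to the scanner: 100 in front of its window on its line of sight (scanner x = 180, y = 0, z = 22)
- tag: fixed upright grey plate 110 wide, 158 tall with a white label with black bars on the face towards its -x. Origin: underside of the plate's front face; x points horizontally into the plate, away from the reader
- tag_label (a point): centre of the label (86 wide, 60 tall) on the front of the tag plate, 115 above the bench
- mat_scraper: fixed blue mat, 220 (x) x 170 (y) x 4 thick, home of the scraper block. Origin: centre of underside
- mat_scanner: fixed yellow mat, 220 (x) x 170 (y) x 4 thick, home of the scanner. Origin: centre of underside; the two mats may change places
- channel1: aluminium U-channel, 120 long (its x) x 50 wide (its y) x 30 high, walls 4 thick, open side up with green film on its floor inside; origin: centre of underside; about 200 g. Starts on the bench; may be absent
- channel2: aluminium U-channel, 120 long (its x) x 50 wide (its y) x 30 high, walls 4 thick, open side up with green film on its floor inside; origin: centre of underside; about 200 g. Starts on the bench; may be absent
- channel3: aluminium U-channel, 120 long (its x) x 50 wide (its y) x 30 high, walls 4 thick, open side up with green film on its floor inside; origin: centre of underside; about 200 g. Starts on the bench; may be absent
- offcut1: loose metal offcut 34 x 22 x 10, 25 g, origin: centre of underside; starts lying on the bar; may be absent
- offcut2: loose metal offcut 34 x 22 x 10, 25 g, origin: centre of underside; starts lying on the bar; may be absent
- offcut3: loose metal offcut 34 x 22 x 10, 25 g, origin: centre of underside; starts lying on the bar; may be absent
- offcut4: loose metal offcut 34 x 22 x 10, 25 g, origin: centre of underside; starts lying on the bar; may be absent
- offcut5: loose metal offcut 34 x 22 x 10, 25 g, origin: centre of underside; starts lying on the bar; may be absent
- tape: bystander: yellow roll of tape lying flat, outer diameter 68, 24 high; origin: centre of underside (of its own axis for the tools); leave alone
- wrench: bystander: steel wrench lying flat, 170 long; origin: centre of underside (of its own axis for the tools); leave alone
- spray: bystander: red spray can, diameter 52, 150 tall; origin: centre of underside (of its own axis for the tools); leave alone
- flux: bystander: amber jar, diameter 60, 90 tall; origin: centre of underside (of its own axis for the tools); leave alone
- angle_block: bystander: red L-shaped welding square, 100 x 30 on plan, 90 tall; origin: centre of underside (of its own axis for the tools); leave alone
Not all that is in view belongs to the job. Of the things that look like the scanner, take the one that is farthest to the robot's right at the start.

How it is judged (in metres and radians):
On the way, in this order (a step that is already met when the one before it is completed fails the run):
1. the scraper block is brought down to the top of the bar (x of scraper in the frame of bar between -0.04 and 0.04 m and y of scraper in the frame of bar between -0.19 and 0.19 m and z of scraper in the frame of bar between 0.06 and 0.082 m), for 0.1 s.
2. every offcut has been wiped off the bar (height (world z) of each of offcut1, offcut2, offcut3, offcut4, offcut5 below 0.055 m), for 0.2 s.
3. every channel lies across the bar, balanced, released and apart from the others (x of channel1 in the frame of bar between -0.02 and 0.02 m and y of channel1 in the frame of bar between -0.155 and 0.155 m and z of channel1 in the frame of bar between 0.064 and 0.078 m and angle between each of channel1, channel2, channel3's own z axis and vertical below 0.1 rad and angle between the x axis of each of channel1, channel2, channel3 and the x axis of bar, either way round below 0.3 rad and linear speed of each of channel1, channel2, channel3 below 0.03 m/s and contact force between the fingers and channel1 below 0.2 N and x of channel2 in the frame of bar between -0.02 and 0.02 m and y of channel2 in the frame of bar between -0.155 and 0.155 m and z of channel2 in the frame of bar between 0.064 and 0.078 m and contact force between the fingers and channel2 below 0.2 N and x of channel3 in the frame of bar between -0.02 and 0.02 m and y of channel3 in the frame of bar between -0.155 and 0.155 m and z of channel3 in the frame of bar between 0.064 and 0.078 m and contact force between the fingers and channel3 below 0.2 N and horizontal distance between each of channel2, channel3 and channel1 above 0.058 m and horizontal distance between channel3 and channel2 above 0.058 m), for 0.3 s.
4. the scanner is aimed at the label from its front, reading point on the label, held steady for a second (distance between scan_spot and tag_label below 0.025 m and angle between the x axis of scanner and the x axis of tag, either way round below 0.35 rad and x of scanner in the frame of tag below -0.08 m and linear speed of scanner below 0.04 m/s), for 1 s.
At the end, for the whole second after the job is handed in: Channels rest released on the bar: level to 0.1 rad, crosswise to 0.3 rad, middles within 20 mm of its centreline and 155 mm of its middle, centres 58 mm apart; offcuts below 55 mm; scraper on blue mat, scanner on yellow mat, upright, at rest, within 70 mm of mat centre (all of step 2 and all of step 3 and horizontal distance between scraper and mat_scraper below 0.07 m and height (world z) of each of scraper, scanner below 0.015 m and angle between each of scraper, scanner's own z axis and vertical below 0.2 rad and linear speed of each of scraper, scanner below 0.03 m/s and horizontal distance between scanner and mat_scanner below 0.07 m); the robot touches nothing.
It fails at once if the fingers press on an offcut (they are sharp) (contact force between the fingers and offcut1 above 1 N or contact force between the fingers and offcut2 above 1 N or contact force between the fingers and offcut3 above 1 N or contact force between the fingers and offcut4 above 1 N or contact force between the fingers and offcut5 above 1 N).
It fails at once if a bystander is shoved by more than 40 mm (distance of any of tape, wrench, spray, flux, angle_block from where it was at the start of the episode above 0.04 m).
Of channel1, channel2, channel3 only 2 to 3 are there at a start; the rules pass over those that are not, and their reading is None.
Of offcut1, offcut2, offcut3, offcut4, offcut5 only 3 to 5 are there at a start; the rules pass over those that are not, and their reading is None.
At some moment in a run one of scraper, scanner may be knocked a few centimetres aside while the robot is not near it.
It also fails if it takes over 208 s, if anything falls off the work surface, if the arm or the gripper's body presses on something with over 40 N, if the wrist force passes 120 N, or if a joint passes its speed limit or range.

## Working session

There is one attempt and no reset: what is moved stays moved. The work goes in short steps, Python scripts to look and compute and a tool call to move; the robot and the scene stay as the last step left them, time stands still between calls to the robot, and variables do not carry over. Pictures are saved under pics/ and viewed, at most 14 in all, crops included, and the job is handed in when it is done.

Besides the shell and the picture viewer there is one more tool, called after "Emit:" by a JSON object that holds its "fn" and its "kwargs", one argument or row to a line. play_rows: Moves the arm, as the interface text tells. Its arguments: {"type":"object","properties":{"linear":{"type":"array","items":{"type":"array","items":{"type":"number"}}},"dr":{"type":"array","items":{"type":"array","items":{"type":"number"}}},"grip":{"type":"array","items":{"type":"number"}}},"required":["linear","dr","grip"]}

```bash
mkdir -p pics; cat > h.py <<'E'
from plant import ctrl
import numpy as np, cv2
from scipy.spatial.transform import Rotation as R
def cam(n):
    ci=ctrl.camera_info(n); p,d=ctrl.camera(n); return p,d,ci
def cloud(d,ci):
    K=np.array(ci["K"],float);D=np.array(ci["dist_coeffs"],float)
    h,w=d.shape; v,u=np.mgrid[0:h,0:w]
    uv=cv2.undistortPoints(np.stack([u.ravel(),v.ravel()],1).astype(np.float64)[:,None],K,D)[:,0]
    P=np.c_[uv,np.ones(len(uv))]*d.ravel()[:,None]
    X=(P-np.array(ci["t"]).ravel())@np.array(ci["R"])
    X[d.ravel()<=0]=np.nan
    return X.reshape(h,w,3)
def save(n,p,s=1): cv2.imwrite(f"pics/{n}.png",cv2.resize(p[:,:,::-1],None,fx=s,fy=s))
E
python3 - <<'E'
from h import *
print(ctrl.state(), ctrl.grip_point_offset)
for n in ["scene","side","wrist"]:
    p,d,ci=cam(n); X=cloud(d,ci); np.savez(f"{n}0.npz",p=p,d=d,X=X); save(n+"0",p,1.4)
    C=-np.array(ci["R"]).T@np.array(ci["t"]).ravel(); print(n,C.round(0))
    for t in ["bar","scraper","scanner","tag","mat_scraper","mat_scanner","channel1","offcut1","tape","wrench","spray","flux","angle_block"]:
        for r in ctrl.cut_out(t,n):
            if r["score"]<.3: continue
            m=r["mask"]; q=X[m]; q=q[~np.isnan(q[:,0])]
            if len(q): print(t,round(r["score"],2),np.round(r["extent"]).astype(int),m.sum(),np.median(q,0).round(),np.percentile(q[:,2],98).round())
E
```

```text
{'time': 0.0, 'joint_positions': array([-1.33987127e-01,  1.50951182e-01,  1.43802507e+00, -4.84912062e-05,
        1.55375705e+00, -1.33972273e-01]), 'joint_vel': array([ 0.0021171 ,  0.00046959, -0.00016245,  0.00026027,  0.00136278,
        0.00133947]), 'joint_efforts': array([ 9.08163997e-05, -7.13061190e+01, -5.70858908e+01, -1.86872212e-04,
        9.14935896e-03,  2.21375326e-04]), 'position': array([5.74736322e+02, 6.19330334e-03, 2.06698261e+02]), 'tcp_rot': array([ 7.07111616e-01,  7.07101716e-01, -3.65072618e-04, -4.38836024e-04]), 'wrist_force': array([-0.07186972, -0.14878683,  0.44523011]), 'wrist_torque': array([ 0.00745144, -0.00912212,  0.01591121]), 'finger_force': 0.0, 'gripper_width': 0.9978274381984583} 18.700000000000003
scene [1103.  879.  915.]
bar 0.73 [276 282 147 146] 8805 [641. 180.  18.] 74.0
scraper 0.81 [381 303  45  37] 1009 [471. 352.  30.] 65.0
scraper 0.43 [161 219  23  58] 1134 [ 777. -119.   93.] 154.0
scraper 0.4 [275 284 149 151] 8982 [640. 179.  18.] 74.0
scanner 0.95 [231 160  48  28] 538 [ 489. -343.   34.] 51.0
scanner 0.86 [307 155  46  28
[... 2024 characters left out ...]
5 [318 146 156 289] 35744 [608.  56.  18.] 72.0
scanner 0.84 [ 14 338  29  40] 523 [ 223. -204.   24.] 44.0
tag 0.63 [143 187 121  71] 4847 [430.  -6.   6.] 31.0
mat_scanner 0.7 [222 367  91  19] 716 [ 468. -265.    4.] 306.0
mat_scanner 0.69 [306 211  31  44] 908 [601. -17.  80.] 82.0
channel1 0.79 [141 185 123  69] 5018 [430.  -6.   6.] 31.0
channel1 0.59 [159 287 111  51] 2389 [ 462. -130.    7.] 31.0
offcut1 0.77 [305 209  30  39] 869 [601. -17.  80.] 82.0
offcut1 0.77 [312 144  43  43] 1041 [606.  43.  80.] 82.0
tape 0.55 [285 345  47  48] 1635 [ 584. -213.   22.] 25.0
wrench 0.67 [285 345  49  50] 1652 [ 584. -214.   22.] 25.0
spray 0.83 [457 299  80  64] 2331 [ 760. -116.   71.] 126.0
```

View pics/scene0.png

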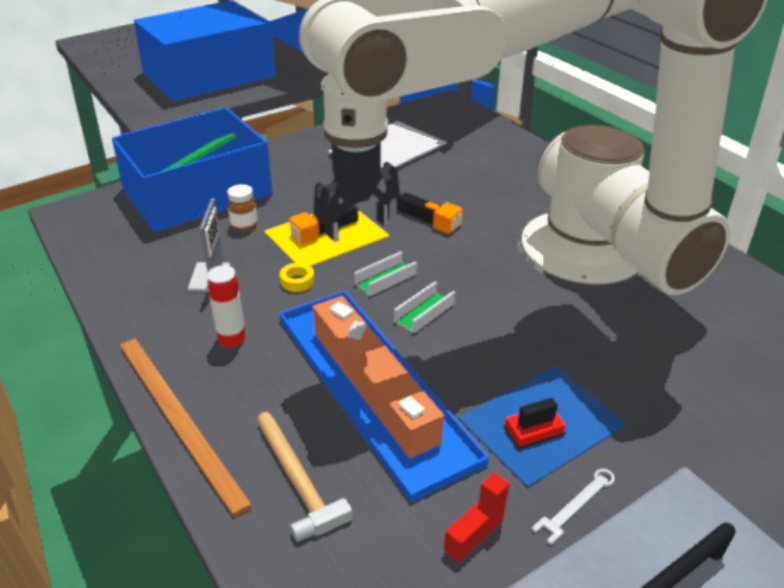

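View pics/side0.png

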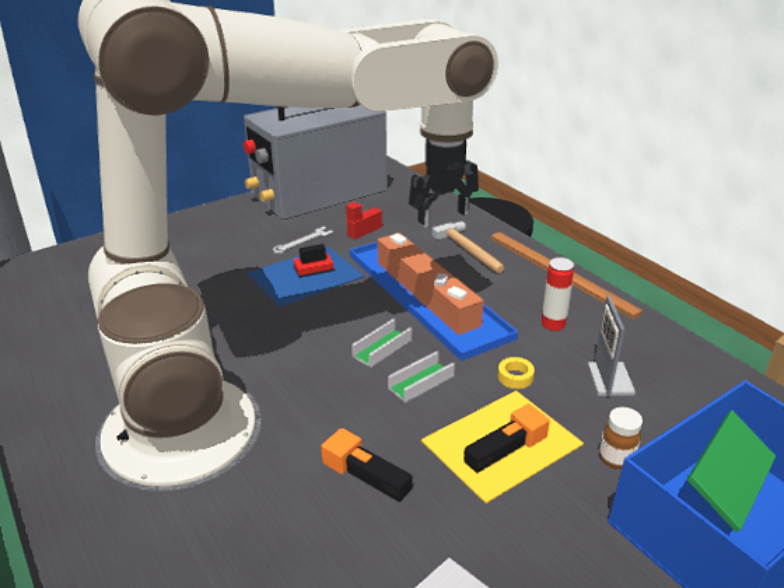

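View pics/wrist0.png

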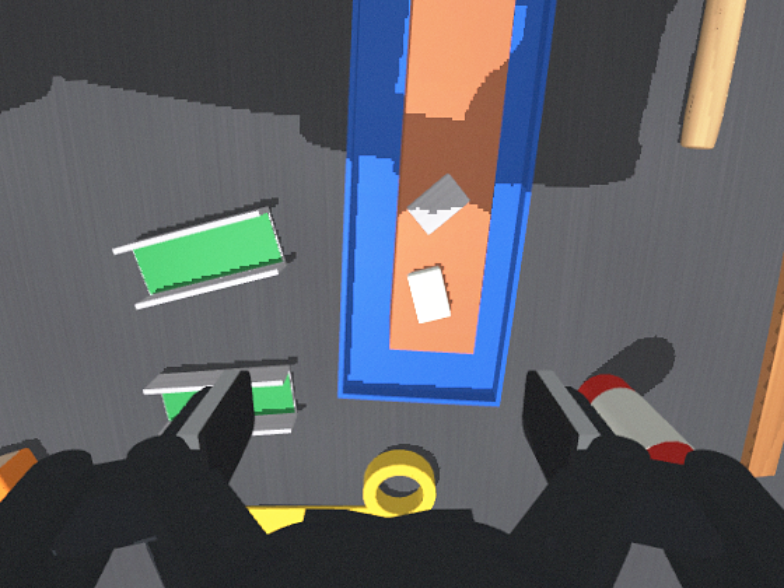

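```bash
cat >> h.py <<'E'
def rect(q):
    q=q[~np.isnan(q[:,0])]
    if len(q)<10: return None
    c,s,a=cv2.minAreaRect(q[:,:2].astype(np.float32))
    if s[0]<s[1]: s=(s[1],s[0]); a+=90
    a=(a+90)%180-90
    return np.round(c,1),np.round(s,1),round(a,1),"z",np.median(q[:,2]).round(1),len(q)
def erode(m,k=3): return cv2.erode(m.astype(np.uint8),np.ones((k,k)))>0
def segs(p,X,box,zr,colf=None,mn=40,er=0):
    hsv=cv2.cvtColor(p,cv2.COLOR_RGB2HSV).astype(int)
    m=(X[...,0]>box[0])&(X[...,0]<box[1])&(X[...,1]>box[2])&(X[...,1]<box[3])&(X[...,2]>zr[0])&(X[...,2]<zr[1])
    if colf is not None: m&=colf(hsv)
    n,l,st,_=cv2.connectedComponentsWithStats(m.astype(np.uint8))
    return [rect(X[l==i]) for i in range(1,n) if st[i,4]>=mn]
green=lambda h:(h[...,0]>45)&(h[...,0]<80)&(h[...,1]>90)
black=lambda h:(h[...,2]<70)
orange=lambda h:(h[...,0]<20)&(h[...,1]>80)
red=lambda h:((h[...,0]<8)|(h[...,0]>172))&(h[...,1]>130)
yellow=lambda h:(h[...,0]>22)&(h[...,0]<35)&(h[...,1]>130)
blue=lambda h:(h[...,0]>98)&(h[...,0]<125)&(h[...,1]>100)
white=lambda h:(h[...,1]<60)
E
python3 - <<'E'
from h import *
for n in ["scene","side","wrist"]:
    z=np.load(n+"0.npz");p,X=z["p"],z["X"]
    print("==",n)
    def pr(k,*a,**b):
        for r in segs(p,X,*a,**b): print(k,r)
    pr("bar",(540,720,-160,330),(64,77),orange,mn=100)
    pr("off",(540,720,-160,330),(78,90),None,mn=20)
    pr("chan floor",(300,560,-220,100),(0,10),green)
    pr("chan top",(300,560,-220,100),(24,40),None)
    pr("ridge",(350,550,250,450),(52,75),black)
    pr("foot",(350,550,250,450),(20,34),red)
    pr("bluemat",(250,580,200,520),(0,11),blue,mn=300)
    pr("yelmat",(250,650,-550,-200),(0,11),yellow,mn=300)
    pr("scan grip",(350,600,-480,-270),(33,43),black)
    pr("scan head",(350,600,-480,-270),(43,56),orange)
    pr("tag top",(650,800,-420,-250),(130,165),None)
    pr("tag base",(600,850,-470,-200),(3,30),None,mn=80)
E
```

```text
== scene
bar (array([618.3, 109.6]), array([342. ,  64.6]), 86.7, 'z', np.float64(71.0), 2336)
off (array([604.6, -16.3]), array([35.7, 23.4]), -73.1, 'z', np.float64(81.4), 86)
off (array([609.5,  43.3]), array([34.5, 22.6]), 39.7, 'z', np.float64(81.5), 93)
off (array([634.9, 243.4]), array([36. , 23.8]), -85.6, 'z', np.float64(80.8), 131)
chan floor (array([ 433.3, -147.3]), array([129.1,  34. ]), 17.5, 'z', np.float64(6.5), 117)
chan floor (array([429.2, -14.2]), array([128.9,  34.5]), 22.4, 'z', np.float64(6.3), 209)
chan top (array([ 434.3, -158.9]), array([123.2,  12.8]), 6.4, 'z', np.float64(29.3), 109)
chan top (array([ 431.5, -112.1]), array([120.5,   8.5]), 5.2, 'z', np.float64(29.2), 108)
chan top (array([435.2, -27.2]), array([120.3,  10.8]), 13.4, 'z', np.float64(29.6), 104)
chan top (array([422.8,  17.9]), array([119.7,  10.4]), 13.9, 'z', np.float64(28.8), 105)
ridge (array([460.2, 344.6]), array([58.5, 21.3]), -11.9, 'z', np.float64(62.5), 225)
foot (array([459.4, 342.5]), array([85.2, 52.7]), -14.0, 'z', np.float64(28.2), 405)
bluemat (array([432.2, 333.9]), array([
[... 2832 characters left out ...]
y([ 379.5, -140. ]), array([40. , 21.6]), 46.7, 'z', np.float64(5.2), 252)
chan top (array([420.7,  17.1]), array([120.3,   4.3]), 13.6, 'z', np.float64(30.2), 459)
chan top (array([431.7, -28. ]), array([120.4,   4.6]), 14.1, 'z', np.float64(30.2), 492)
chan top (array([ 473.6, -108.5]), array([27.7,  5.4]), 6.4, 'z', np.float64(29.5), 130)
chan top (array([ 397.8, -115.9]), array([61.8,  6.1]), 4.6, 'z', np.float64(29.6), 241)
chan top (array([ 474.4, -154.9]), array([33.7,  5.2]), 6.0, 'z', np.float64(29.7), 161)
yelmat (array([ 495.9, -274.9]), array([122.7,  32.3]), 1.7, 'z', np.float64(3.9), 657)
tag base (array([ 609.3, -222.5]), array([44.9, 18.6]), -90.0, 'z', np.float64(23.6), 409)
```

```bash
cat >> h.py <<'E'
def plan(*wps):
    """wps: (x,y,z,psi deg) tool down, closing dir at psi from world x"""
    s=ctrl.state(); p0=s["position"]; R0=R.from_quat(s["tcp_rot"])
    c=R0.as_matrix()[:,1]; print("t",round(s["time"],1),"at",p0.round(1),"psi",np.degrees(np.arctan2(c[1],c[0])).round(1),"w",round(s["gripper_width"],3),"F",s["wrist_force"].round(1))
    for x,y,z,ps in wps:
        Rt=R.from_euler("z",ps,degrees=True)*R.from_quat([.70710678,.70710678,0,0])
        l=R0.inv().apply(np.array([x,y,z])-p0)/1000; d=np.degrees((R0.inv()*Rt).as_rotvec())/60
        j1=np.degrees(np.arctan2(y,x))-7.7
        print([x,y,z,ps],"lin",l.round(4).tolist(),"dr",d.round(4).tolist(),"j6~",round(j1-ps),"rows",max(np.linalg.norm(l)/.0625,np.linalg.norm(d)*60/10.7).round(1))
E
python3 -c "
from h import *
plan((457,341,200,60),(457,341,200,77.5))"
```

```text
t 2.1 at [575.   -0.  207.3] psi -0.0 w 1.001 F [ 0.1 -0.  -0.8]
[457, 341, 200, 60] lin [0.341, -0.118, 0.0073] dr [-0.0001, -0.0, -1.0] j6~ -31 rows 5.8
[457, 341, 200, 77.5] lin [0.341, -0.118, 0.0073] dr [-0.0, -0.0001, -1.2917] j6~ -48 rows 7.2
```

Emit:
{"fn": "play_rows", "kwargs": {
  "linear": [
    [0.341,-0.118,0.007],
    [0.341,-0.118,0.007],
    [0.341,-0.118,0.007],
    [0.341,-0.118,0.007],
    [0.341,-0.118,0.007],
    [0.341,-0.118,0.007],
    [0.341,-0.118,0.007],
    [0.341,-0.118,0.007],
    [0.341,-0.118,0.007]
  ],
  "dr": [
    [0,0,-1],
    [0,0,-1],
    [0,0,-1],
    [0,0,-1],
    [0,0,-1],
    [0,0,-1],
    [0,0,-1],
    [0,0,-1],
    [0,0,-1]
  ],
  "grip": [85,85,85,85,85,85,85,85,85]
}}

```text
time: 3.22
position: [457.5, 340.0, 200.4]
tcp_rot: [0.26, 0.966, -0.0, 0.0]
wrist_force: [-0.1, -0.8, -0.3]
gripper_width: 0.994
finger_force: 0.0
```

```bash
python3 - <<'E'
from h import *
p,d,ci=cam("wrist");X=cloud(d,ci);save("w1",p,1)
for k,a in dict(ridge=((350,550,250,450),(50,75),black),foot=((350,550,250,450),(18,34),red),mat=((250,580,200,520),(0,11),blue,300)).items():
    for r in segs(p,X,*a): print(k,r)
plan((457,341,200,77.5),(457,341,33,77.5))
E
```

```text
ridge (array([455.8, 341.7]), array([59. , 18.8]), -13.0, 'z', np.float64(64.3), 1261)
foot (array([455.9, 341.4]), array([83.6, 49.2]), -13.1, 'z', np.float64(28.4), 2277)
mat (array([430. , 332.8]), array([222.9, 172.5]), 0.4, 'z', np.float64(4.4), 26905)
mat (array([556.9, 277.1]), array([152.8,  18.5]), 79.6, 'z', np.float64(5.5), 484)
mat (array([573.9, 272.6]), array([145.1,  15.5]), 88.5, 'z', np.float64(4.4), 983)
t 3.3 at [457.5 340.  200.4] psi 59.9 w 0.997 F [-0.   0.2 -0.5]
[457, 341, 200, 77.5] lin [0.0009, 0.0006, 0.0004] dr [0.0, 0.0001, -0.2935] j6~ -48 rows 1.6
[457, 341, 33, 77.5] lin [0.0009, 0.0006, 0.1674] dr [0.0, 0.0001, -0.2935] j6~ -48 rows 2.7
```

Emit:
{"fn": "play_rows", "kwargs": {
  "linear": [
    [0.002,0.001,0.0],
    [0.002,0.001,0.05],
    [0.002,0.001,0.1],
    [0.002,0.001,0.14],
    [0.002,0.001,0.167],
    [0.002,0.001,0.167],
    [0.002,0.001,0.167],
    [0.002,0.001,0.167],
    [0.002,0.001,0.167],
    [0.002,0.001,0.167],
    [0.002,0.001,0.167],
    [0.002,0.001,0.167]
  ],
  "dr": [
    [0,0,-0.285],
    [0,0,-0.285],
    [0,0,-0.285],
    [0,0,-0.285],
    [0,0,-0.285],
    [0,0,-0.285],
    [0,0,-0.285],
    [0,0,-0.285],
    [0,0,-0.285],
    [0,0,-0.285],
    [0,0,-0.285],
    [0,0,-0.285]
  ],
  "grip": [85,85,85,85,85,85,5,5,5,5,5,5]
}}

```text
time: 4.78
position: [455.9, 342.8, 34.0]
tcp_rot: [0.112, 0.994, 0.0, 0.0]
wrist_force: [-2.6, -3.8, 7.3]
gripper_width: 0.207
finger_force: 58.7
```

```bash
python3 - <<'E'
from h import *
# bar frame
def B(x,y): 
    a=np.radians(-3.5); return 615.5+x*np.cos(a)-y*np.sin(a),108.4+x*np.sin(a)+y*np.cos(a)
for y in (-220,-190,0,20,190): print(y,np.round(B(0,y),1))
plan((456,341.5,160,77),(*np.round(B(0,15),1),160,86.5),(*np.round(B(0,15),1),100.5,86.5))
E
```

```text
-220 [ 602.1 -111.2]
-190 [603.9 -81.2]
0 [615.5 108.4]
20 [616.7 128.4]
190 [627.1 298. ]
t 4.8 at [455.9 342.8  34. ] psi 77.1 w 0.207 F [-2.6 -3.8  7.3]
[456, 341.5, 160, 77] lin [-0.0004, -0.0012, -0.126] dr [0.0002, 0.0006, 0.0017] j6~ -48 rows 2.0
[np.float64(616.4), np.float64(123.4), 160, 86.5] lin [-0.2055, -0.178, -0.1259] dr [0.0001, 0.0006, -0.1567] j6~ -83 rows 4.8
[np.float64(616.4), np.float64(123.4), 100.5, 86.5] lin [-0.2054, -0.178, -0.0664] dr [0.0001, 0.0006, -0.1567] j6~ -83 rows 4.5
```

Emit:
{"fn": "play_rows", "kwargs": {
  "linear": [
    [0,0,-0.06],
    [0,0,-0.12],
    [-0.05,-0.04,-0.126],
    [-0.1,-0.08,-0.126],
    [-0.15,-0.13,-0.126],
    [-0.2055,-0.178,-0.126],
    [-0.2055,-0.178,-0.126],
    [-0.2055,-0.178,-0.126],
    [-0.2055,-0.178,-0.1],
    [-0.2055,-0.178,-0.08],
    [-0.2055,-0.178,-0.068],
    [-0.2055,-0.178,-0.068],
    [-0.2055,-0.178,-0.068]
  ],
  "dr": [
    [0,0,0],
    [0,0,0],
    [0,0,-0.04],
    [0,0,-0.08],
    [0,0,-0.12],
    [0,0,-0.157],
    [0,0,-0.157],
    [0,0,-0.157],
    [0,0,-0.157],
    [0,0,-0.157],
    [0,0,-0.157],
    [0,0,-0.157],
    [0,0,-0.157]
  ],
  "grip": [5,5,5,5,5,5,5,5,5,5,5,5,5]
}}

```text
time: 6.4
position: [616.3, 124.1, 101.7]
tcp_rot: [0.03, 1.0, 0.0, 0.0]
wrist_force: [-0.1, 0.4, -3.6]
gripper_width: 0.205
finger_force: 60.2
```

```bash
python3 - <<'E'
from h import *
p,d,ci=cam("side");X=cloud(d,ci);im=p[120:330,180:460]; save("s2",im,2.5)
plan((616.4,123.4,101.5,86.5),(603.9,-81.2,101.5,86.5))
E
```

```text
t 6.5 at [616.3 124.  101.7] psi 86.5 w 0.206 F [ 0.3 -0.2 -3.2]
[616.4, 123.4, 101.5, 86.5] lin [-0.0001, -0.0005, 0.0002] dr [0.0002, 0.0004, 0.0007] j6~ -83 rows 0.0
[603.9, -81.2, 101.5, 86.5] lin [0.0, -0.2055, 0.0002] dr [0.0002, 0.0004, 0.0007] j6~ -102 rows 3.3
```

View pics/s2.png

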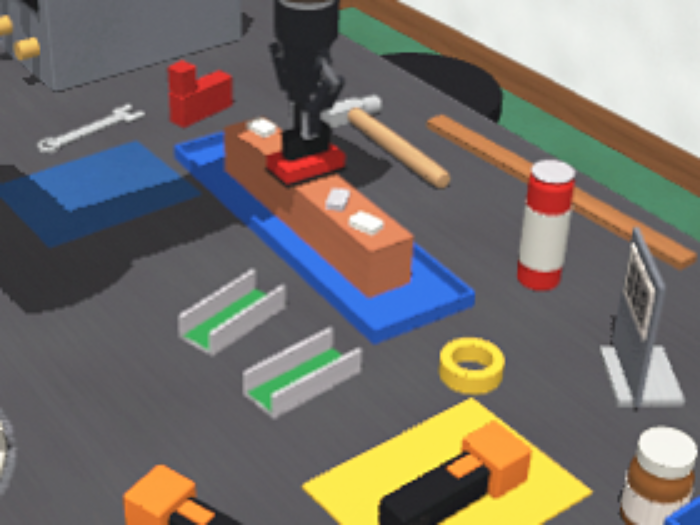

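Emit:
{"fn": "play_rows", "kwargs": {
  "linear": [
    [0,-0.015,0.0005],
    [0,-0.03,0.0005],
    [0,-0.045,0.0005],
    [0,-0.06,0.0005],
    [0,-0.075,0.0005],
    [0,-0.09,0.0005],
    [0,-0.105,0.0005],
    [0,-0.12,0.0005],
    [0,-0.135,0.0005],
    [0,-0.15,0.0005],
    [0,-0.165,0.0005],
    [0,-0.18,0.0005],
    [0,-0.195,0.0005],
    [0,-0.205,0.0005],
    [0,-0.205,0.0005],
    [0,-0.205,0.0005]
  ],
  "dr": [
    [0,0,0],
    [0,0,0],
    [0,0,0],
    [0,0,0],
    [0,0,0],
    [0,0,0],
    [0,0,0],
    [0,0,0],
    [0,0,0],
    [0,0,0],
    [0,0,0],
    [0,0,0],
    [0,0,0],
    [0,0,0],
    [0,0,0],
    [0,0,0]
  ],
  "grip": [5,5,5,5,5,5,5,5,5,5,5,5,5,5,5,5]
}}

```text
time: 8.45
position: [603.9, -80.9, 100.8]
tcp_rot: [0.03, 1.0, 0.0, -0.0]
wrist_force: [0.4, 0.1, -2.9]
gripper_width: 0.208
finger_force: 60.2
```

Emit:
{"fn": "play_rows", "kwargs": {
  "linear": [
    [0,0.06,0],
    [0,0.12,0],
    [0,0.18,0],
    [0,0.22,0],
    [0,0.26,0],
    [0,0.275,0],
    [0,0.29,0],
    [0,0.305,0],
    [0,0.32,0],
    [0,0.335,0],
    [0,0.35,0],
    [0,0.365,0],
    [0,0.378,0],
    [0,0.378,0],
    [0,0.378,0],
    [0,0.378,0]
  ],
  "dr": [
    [0,0,0],
    [0,0,0],
    [0,0,0],
    [0,0,0],
    [0,0,0],
    [0,0,0],
    [0,0,0],
    [0,0,0],
    [0,0,0],
    [0,0,0],
    [0,0,0],
    [0,0,0],
    [0,0,0],
    [0,0,0],
    [0,0,0],
    [0,0,0]
  ],
  "grip": [5,5,5,5,5,5,5,5,5,5,5,5,5,5,5,5]
}}

```text
time: 10.45
position: [626.9, 295.7, 100.9]
tcp_rot: [0.031, 1.0, -0.0, -0.0]
wrist_force: [0.8, 0.6, -3.3]
gripper_width: 0.205
finger_force: 60.3
```

```bash
python3 - <<'E'
from h import *
for n in ("side","scene"):
    p,d,ci=cam(n);X=cloud(d,ci);save(n+"3",p,1.3)
    print(n,segs(p,X,(540,720,-160,330),(78,90),white,mn=20),segs(p,X,(500,760,-200,400),(5,60),white,mn=20))
plan((626.5,289,170,86.5),(440,337,170,90),(440,337,36,90))
E
```

```text
side [] [(array([ 748.7, -145.3]), array([47.9, 14.8]), -80.3, 'z', np.float64(45.6), 106), (array([581.4, -87.8]), array([64.9, 39. ]), 72.0, 'z', np.float64(13.8), 133)]
scene [] [(array([ 752.9, -120.7]), array([17. ,  5.3]), 39.0, 'z', np.float64(47.3), 27), (array([642.2, 324.9]), array([31.4, 24. ]), 80.6, 'z', np.float64(14.9), 125)]
t 10.6 at [626.9 295.7 100.9] psi 86.5 w 0.209 F [ 1.1 -0.3 -2. ]
[626.5, 289, 170, 86.5] lin [-0.0, -0.0068, -0.0691] dr [0.0, 0.0, -0.0001] j6~ -69 rows 1.1
[440, 337, 170, 90] lin [0.1891, 0.0298, -0.0691] dr [0.0, 0.0, -0.0584] j6~ -60 rows 3.3
[440, 337, 36, 90] lin [0.1891, 0.0298, 0.0649] dr [0.0, 0.0, -0.0584] j6~ -60 rows 3.2
```

View pics/scene3.png

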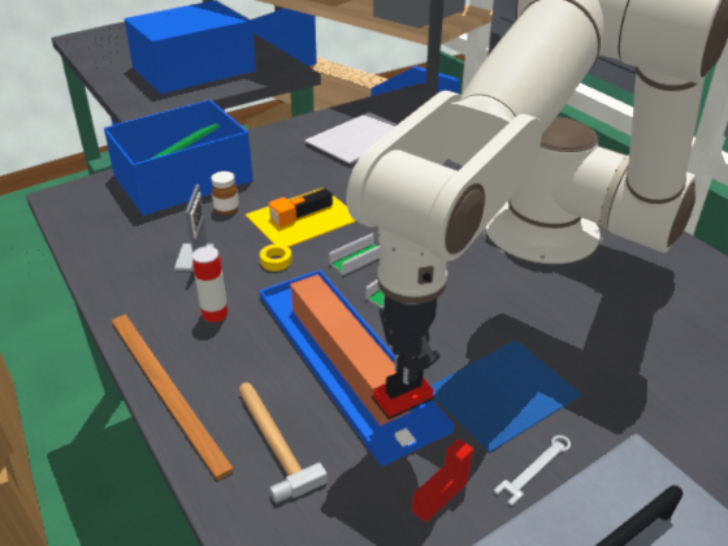

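Emit:
{"fn": "play_rows", "kwargs": {
  "linear": [
    [0,0,-0.05],
    [0,0,-0.07],
    [0.05,0.007,-0.07],
    [0.1,0.013,-0.07],
    [0.15,0.02,-0.07],
    [0.198,0.026,-0.06],
    [0.198,0.026,-0.02],
    [0.198,0.026,0.02],
    [0.198,0.026,0.05],
    [0.198,0.026,0.06],
    [0.198,0.026,0.066],
    [0.198,0.026,0.066],
    [0.198,0.026,0.066],
    [0.198,0.026,0.066],
    [0.198,0.026,0.066],
    [0.198,0.026,0.066],
    [0.198,0.026,0.066],
    [0.198,0.026,0.02],
    [0.198,0.026,-0.04],
    [0.198,0.026,-0.07]
  ],
  "dr": [
    [0,0,0],
    [0,0,0],
    [0,0,0],
    [0,0,0],
    [0,0,0],
    [0,0,0],
    [0,0,0],
    [0,0,0],
    [0,0,0],
    [0,0,0],
    [0,0,0],
    [0,0,0],
    [0,0,0],
    [0,0,0],
    [0,0,0],
    [0,0,0],
    [0,0,0],
    [0,0,0],
    [0,0,0],
    [0,0,0]
  ],
  "grip": [5,5,5,5,5,5,5,5,5,5,5,5,60,85,85,85,85,85,85,85]
}}

```text
time: 13.05
position: [431.3, 334.5, 174.1]
tcp_rot: [0.03, 1.0, 0.001, 0.001]
wrist_force: [-0.2, -0.8, -0.4]
gripper_width: 0.996
finger_force: 0.0
```

```bash
python3 - <<'E'
from h import *
p,d,ci=cam("wrist");X=cloud(d,ci)
print(segs(p,X,(350,550,250,450),(50,75),black),segs(p,X,(350,550,250,450),(18,34),red))
plan((426.2,-5.5,190,103.9),(426.2,-5.5,5,103.9))
E
```

```text
[(array([431.2, 333.3]), array([58.9, 18.7]), -3.1, 'z', np.float64(64.3), 1435)] [(array([431.2, 333.1]), array([83. , 49.3]), -3.3, 'z', np.float64(28.4), 2693)]
t 13.1 at [432.1 334.9 177. ] psi 86.5 w 0.996 F [ 0.1 -0.8  4.4]
[426.2, -5.5, 190, 103.9] lin [-0.0148, -0.3401, -0.0142] dr [0.0027, 0.0057, -0.2896] j6~ -112 rows 5.5
[426.2, -5.5, 5, 103.9] lin [-0.0138, -0.3408, 0.1708] dr [0.0027, 0.0057, -0.2896] j6~ -112 rows 6.1
```

Emit:
{"fn": "play_rows", "kwargs": {
  "linear": [
    [-0.015,-0.06,-0.019],
    [-0.015,-0.12,-0.019],
    [-0.015,-0.18,-0.019],
    [-0.015,-0.24,-0.019],
    [-0.015,-0.3,-0.019],
    [-0.015,-0.34,-0.019],
    [-0.015,-0.34,-0.019],
    [-0.015,-0.34,-0.019],
    [-0.015,-0.34,-0.019]
  ],
  "dr": [
    [0,0,-0.05],
    [0,0,-0.1],
    [0,0,-0.15],
    [0,0,-0.2],
    [0,0,-0.25],
    [0,0,-0.29],
    [0,0,-0.29],
    [0,0,-0.29],
    [0,0,-0.29]
  ],
  "grip": [85,85,85,85,85,85,85,85,85]
}}

```text
time: 14.22
position: [425.1, -5.3, 189.7]
tcp_rot: [-0.122, 0.993, 0.0, -0.0]
wrist_force: [0.2, 0.6, -0.1]
gripper_width: 0.998
finger_force: 0.0
```

```bash
python3 - <<'E'
from h import *
p,d,ci=cam("wrist");X=cloud(d,ci);save("w4",p,1)
for r in segs(p,X,(300,560,-220,100),(0,10),green)+segs(p,X,(300,560,-220,100),(24,36),white): print(r)
plan((426.2,-5.5,190,103.9),(426.2,-5.5,5,103.9))
E
```

```text
(array([ 429.8, -139.9]), array([118.1,  34.6]), 4.8, 'z', np.float64(5.4), 3396)
(array([426. ,  -5.1]), array([118.4,  40.8]), 14.0, 'z', np.float64(5.5), 4008)
(array([ 431. , -158.6]), array([120.3,   5.6]), 5.3, 'z', np.float64(29.8), 756)
(array([ 427. , -113.2]), array([119.9,   5.5]), 4.6, 'z', np.float64(30.0), 680)
(array([431.4, -28. ]), array([119.8,   4.5]), 13.4, 'z', np.float64(30.4), 504)
(array([420.3,  16.4]), array([119.8,   4.2]), 14.0, 'z', np.float64(30.5), 505)
t 14.3 at [425.1  -5.3 189.7] psi 104.0 w 0.996 F [ 0.6 -0.6 -0.1]
[426.2, -5.5, 190, 103.9] lin [-0.001, -0.0005, -0.0003] dr [0.0002, -0.0002, 0.0016] j6~ -112 rows 0.0
[426.2, -5.5, 5, 103.9] lin [-0.001, -0.0005, 0.1847] dr [0.0002, -0.0002, 0.0016] j6~ -112 rows 3.0
```

Emit:
{"fn": "play_rows", "kwargs": {
  "linear": [
    [-0.001,0,0.06],
    [-0.001,0,0.11],
    [-0.001,0,0.15],
    [-0.001,0,0.17],
    [-0.001,0,0.18],
    [-0.001,0,0.188],
    [-0.001,0,0.188],
    [-0.001,0,0.188],
    [-0.001,0,0.188],
    [-0.001,0,0.188],
    [-0.001,0,0.188],
    [-0.001,0,0.188]
  ],
  "dr": [
    [0,0,0],
    [0,0,0],
    [0,0,0],
    [0,0,0],
    [0,0,0],
    [0,0,0],
    [0,0,0],
    [0,0,0],
    [0,0,0],
    [0,0,0],
    [0,0,0],
    [0,0,0]
  ],
  "grip": [85,85,85,85,85,85,85,40,40,40,40,40]
}}

```text
time: 15.78
position: [426.5, -5.9, 2.9]
tcp_rot: [-0.121, 0.993, -0.0, 0.001]
wrist_force: [-5.9, 2.4, 18.2]
gripper_width: 0.52
finger_force: 58.3
```

```bash
python3 - <<'E'
from h import *
def B(x,y): 
    a=np.radians(-3.5); return 615.5+x*np.cos(a)-y*np.sin(a),108.4+x*np.sin(a)+y*np.cos(a)
x,y=np.round(B(0,80),1); s=ctrl.state()["position"][2]
plan((426,-5.5,150,103.9),(x,y,150,86.5),(x,y,s+72,86.5))
E
```

```text
t 15.8 at [426.5  -5.9   2.9] psi 103.9 w 0.52 F [-5.9  2.4 18.2]
[426, -5.5, 150, 103.9] lin [0.0002, 0.0005, -0.1471] dr [-0.0003, 0.001, 0.0003] j6~ -112 rows 2.4
[np.float64(620.4), np.float64(188.3), 150, 86.5] lin [-0.2351, 0.1419, -0.1469] dr [-0.0001, 0.001, 0.2903] j6~ -77 rows 5.0
[np.float64(620.4), np.float64(188.3), np.float64(74.94970575995289), 86.5] lin [-0.235, 0.1419, -0.0718] dr [-0.0001, 0.001, 0.2903] j6~ -77 rows 4.5
```

Emit:
{"fn": "play_rows", "kwargs": {
  "linear": [
    [0,0,-0.04],
    [0,0,-0.1],
    [0,0,-0.147],
    [-0.047,0.028,-0.147],
    [-0.094,0.056,-0.147],
    [-0.141,0.084,-0.147],
    [-0.188,0.112,-0.147],
    [-0.235,0.142,-0.147],
    [-0.235,0.142,-0.147],
    [-0.235,0.142,-0.147],
    [-0.235,0.142,-0.12],
    [-0.235,0.142,-0.09],
    [-0.235,0.142,-0.08],
    [-0.235,0.142,-0.075],
    [-0.235,0.142,-0.075],
    [-0.235,0.142,-0.075]
  ],
  "dr": [
    [0,0,0],
    [0,0,0],
    [0,0,0],
    [0,0,0.06],
    [0,0,0.12],
    [0,0,0.18],
    [0,0,0.24],
    [0,0,0.29],
    [0,0,0.29],
    [0,0,0.29],
    [0,0,0.29],
    [0,0,0.29],
    [0,0,0.29],
    [0,0,0.29],
    [0,0,0.29],
    [0,0,0.29]
  ],
  "grip": [40,40,40,40,40,40,40,40,40,40,40,40,40,40,40,40]
}}

```text
time: 17.77
position: [620.4, 188.5, 77.8]
tcp_rot: [0.03, 1.0, 0.0, 0.001]
wrist_force: [-0.0, -0.8, 0.3]
gripper_width: 0.471
finger_force: 0.0
```

```bash
python3 - <<'E'
from h import *
for n in ("scene","side"):
    p,d,ci=cam(n);X=cloud(d,ci)
    print(n,segs(p,X,(530,730,140,250),(73,84),green),segs(p,X,(530,730,140,250),(90,108),white,mn=20))
    if n=="side":save("s5",p[120:330,180:460],2.5)
plan((620.4,188.3,74.9,86.5))
E
```

```text
scene [] []
side [] []
t 17.9 at [620.3 188.5  77.5] psi 86.5 w 0.47 F [0.9 0.1 0.2]
[620.4, 188.3, 74.9, 86.5] lin [-0.0002, -0.0002, 0.0026] dr [0.0002, 0.0008, 0.0004] j6~ -77 rows 0.0
```

View pics/s5.png

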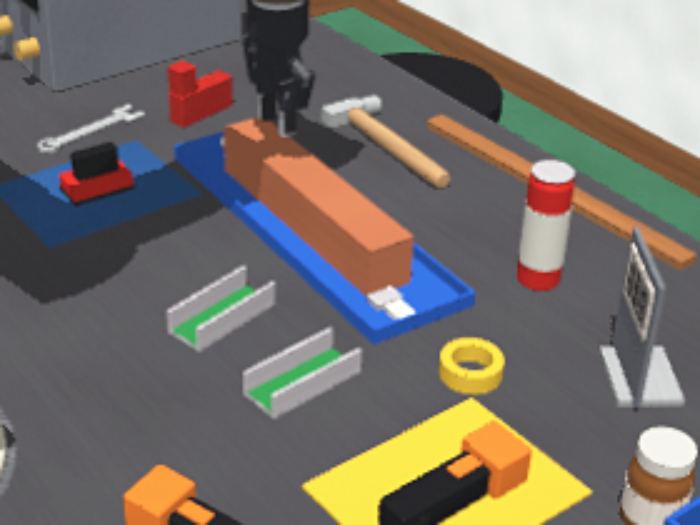

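```bash
python3 - <<'E'
from h import *
for n in ("scene","side"):
    p,d,ci=cam(n);X=cloud(d,ci)
    for r in segs(p,X,(300,560,-90,100),(24,36),white)+segs(p,X,(300,560,-90,100),(0,10),green): print(n,r)
plan((425,-4,150,86.5))
E
```

```text
scene (array([393.5, -21.7]), array([52. ,  8.4]), 15.8, 'z', np.float64(30.2), 43)
scene (array([418. ,  31.7]), array([120.8,   8.5]), 12.6, 'z', np.float64(28.8), 96)
scene (array([407.9,  -3.5]), array([99.6, 22.7]), 11.6, 'z', np.float64(5.8), 124)
side (array([412.,  30.]), array([122.6,  10.1]), 12.2, 'z', np.float64(28.8), 95)
side (array([423.6, -15.4]), array([125.1,   9.7]), 13.8, 'z', np.float64(28.6), 102)
side (array([416.2,  22.3]), array([129.7,  37.5]), 23.3, 'z', np.float64(5.5), 142)
t 18.0 at [620.1 188.5  77.1] psi 86.5 w 0.471 F [-0.3 -0.7 -0.1]
[425, -4, 150, 86.5] lin [0.1831, -0.2039, -0.073] dr [0.0001, 0.0004, 0.0004] j6~ -95 rows 4.5
```

```bash
python3 - <<'E'
from h import *
s=ctrl.state();Rt=R.from_quat(s["tcp_rot"]).as_matrix()
p,d,ci=cam("wrist");X=cloud(d,ci)
Y=(X-s["position"])@Rt   # tool frame
m=(d>0)&(np.abs(Y[...,1])<70)&(np.abs(Y[...,0])<25)&(Y[...,2]<8)&(Y[...,2]>-60)
for sgn in (1,-1):
    q=Y[m&(sgn*Y[...,1]>0)]
    for z in range(-45,8,4):
        k=q[(q[:,2]>=z)&(q[:,2]<z+4)]
        if len(k): print(sgn,z,len(k),"y",np.percentile(k[:,1],[2,98]).round(1),"x",np.percentile(k[:,0],[2,98]).round(1))
save("w6",p)
E
```

```text
1 -45 205 y [19.6 33. ] x [-8.4 12. ]
1 -41 170 y [19.7 32.9] x [-9.1 11.9]
1 -37 163 y [19.7 32.2] x [-8.8 11.9]
1 -33 89 y [19.6 28.8] x [-9.1 11.8]
1 -29 34 y [19.6 19.9] x [-8.4  9.2]
1 3 6749 y [ 1.6 68.7] x [-23.3  24.2]
1 7 2134 y [ 1.5 68.6] x [-23.6  24. ]
-1 -45 196 y [-33.2 -19.8] x [-9.1 11.8]
-1 -41 177 y [-33.3 -19.8] x [-9.  11.9]
-1 -37 155 y [-32.1 -19.8] x [-8.6 11.8]
-1 -33 93 y [-29.8 -19.8] x [-9.9 11.9]
-1 -29 37 y [-20.1 -19.8] x [-9.2  9. ]
-1 3 6492 y [-68.6  -1.1] x [-23.3  24.1]
-1 7 2438 y [-68.8  -1.1] x [-23.3  24. ]
```

View pics/w6.png

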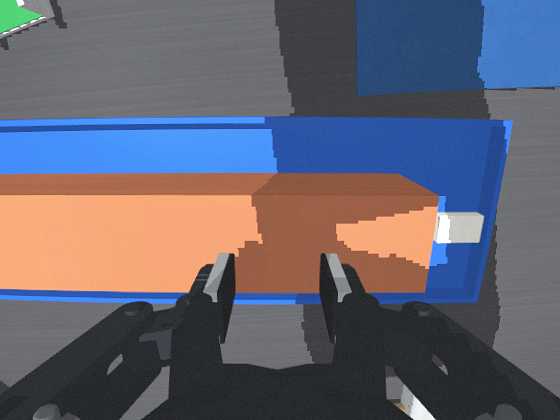

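```bash
python3 - <<'E'
from h import *
s=ctrl.state();Rt=R.from_quat(s["tcp_rot"]).as_matrix()
for n in ("side","scene"):
    p,d,ci=cam(n);X=cloud(d,ci)
    Y=(X-s["position"])@Rt
    m=(d>0)&(np.abs(Y[...,1])<40)&(np.abs(Y[...,0])<20)
    q=Y[m]
    print(n,[(z,len(k),k[:,1].min().round(),k[:,1].max().round()) for z in range(-60,12,4) for k in [q[(q[:,2]>=z)&(q[:,2]<z+4)]] if len(k)])
E
```

```text
side [(-60, 23, np.float64(-35.0), np.float64(27.0)), (-56, 13, np.float64(-34.0), np.float64(27.0)), (-52, 15, np.float64(-36.0), np.float64(25.0)), (-48, 20, np.float64(-36.0), np.float64(28.0)), (-44, 16, np.float64(-34.0), np.float64(24.0)), (-40, 13, np.float64(-34.0), np.float64(24.0)), (-36, 14, np.float64(-32.0), np.float64(30.0)), (-32, 9, np.float64(-27.0), np.float64(25.0)), (-28, 5, np.float64(-21.0), np.float64(24.0)), (-24, 1, np.float64(-20.0), np.float64(-20.0)), (0, 16, np.float64(-40.0), np.float64(17.0)), (4, 122, np.float64(-40.0), np.float64(40.0)), (8, 19, np.float64(-37.0), np.float64(40.0))]
scene [(-60, 19, np.float64(-26.0), np.float64(33.0)), (-56, 27, np.float64(-26.0), np.float64(36.0)), (-52, 20, np.float64(-23.0), np.float64(36.0)), (-48, 32, np.float64(-25.0), np.float64(35.0)), (-44, 25, np.float64(-26.0), np.float64(35.0)), (-40, 25, np.float64(-25.0), np.float64(35.0)), (-36, 25, np.float64(-21.0), np.float64(32.0)), (-32, 14, np.float64(-25.0), np.float64(30.0)), (-28, 4, np.float64(-21.0), np.float64(27.0)), (0, 52, np.float64(-37.0), np.float64(37.0)), (4, 327, np.float64(-40.0), np.float64(40.0)), (8, 44, np.float64(-39.0), np.float64(39.0))]
```

Emit:
{"fn": "play_rows", "kwargs": {
  "linear": [
    [0,0,-0.05],
    [0,0,-0.09],
    [0.04,-0.04,-0.09],
    [0.08,-0.08,-0.09],
    [0.12,-0.12,-0.09],
    [0.16,-0.16,-0.09],
    [0.188,-0.192,-0.09],
    [0.188,-0.192,-0.09],
    [0.188,-0.192,-0.09],
    [0.188,-0.192,-0.09]
  ],
  "dr": [
    [0,0,0],
    [0,0,0],
    [0,0,-0.05],
    [0,0,-0.1],
    [0,0,-0.15],
    [0,0,-0.2],
    [0,0,-0.25],
    [0,0,-0.275],
    [0,0,-0.275],
    [0,0,-0.275]
  ],
  "grip": [40,60,85,85,85,85,85,85,85,85]
}}

```text
time: 19.38
position: [421.2, 8.7, 166.7]
tcp_rot: [-0.113, 0.994, 0.0, -0.0]
wrist_force: [0.7, -0.8, -0.4]
gripper_width: 0.992
finger_force: 0.0
```

```bash
python3 - <<'E'
from h import *
p,d,ci=cam("wrist");X=cloud(d,ci)
for r in segs(p,X,(300,560,-220,100),(0,10),green)+segs(p,X,(300,560,-220,100),(24,36),white): print(r)
s=ctrl.state();Rt=R.from_quat(s["tcp_rot"]).as_matrix()
Y=(X-s["position"])@Rt; m=(d>0)&(np.abs(Y[...,1])<70)&(np.abs(Y[...,0])<25)&(Y[...,2]<8)&(Y[...,2]>-60)
print("tip",np.percentile(Y[m][:,2],98))
plan((421,8,165,103))
E
```

```text
(array([ 429.6, -140.5]), array([118.1,  32.5]), 4.7, 'z', np.float64(5.3), 3569)
(array([420. ,   8.4]), array([118.3,  40.8]), 12.6, 'z', np.float64(5.5), 4515)
(array([ 431.5, -158.9]), array([120.4,   6.5]), 4.5, 'z', np.float64(29.7), 936)
(array([ 427.3, -112.6]), array([120.5,   5.3]), 5.4, 'z', np.float64(30.0), 868)
(array([424.3, -15. ]), array([119.7,   4.7]), 11.8, 'z', np.float64(30.4), 558)
(array([415. ,  29.9]), array([120.2,   4.1]), 12.2, 'z', np.float64(30.4), 594)
tip -38.67527503268227
t 19.4 at [421.1   8.7 166.6] psi 103.0 w 0.995 F [0.  0.2 0.1]
[421, 8, 165, 103] lin [0.0003, -0.0007, 0.0016] dr [0.0003, -0.0005, 0.0007] j6~ -110 rows 0.0
```

Emit:
{"fn": "play_rows", "kwargs": {
  "linear": [
    [0.0015,0,0.06],
    [0.0015,0,0.11],
    [0.0015,0,0.15],
    [0.0015,0,0.17],
    [0.0015,0,0.18],
    [0.0015,0,0.185],
    [0.0015,0,0.185],
    [0.0015,0,0.185],
    [0.0015,0,0.185],
    [0.0015,0,0.185],
    [0.0015,0,0.185],
    [0.0015,0,0.185],
    [0.0015,0,0.18],
    [0.0015,0,0.17],
    [0.0015,0,0.16],
    [0.0015,0,0.16]
  ],
  "dr": [
    [0,0,0.013],
    [0,0,0.013],
    [0,0,0.013],
    [0,0,0.013],
    [0,0,0.013],
    [0,0,0.013],
    [0,0,0.013],
    [0,0,0.013],
    [0,0,0.013],
    [0,0,0.013],
    [0,0,0.013],
    [0,0,0.013],
    [0,0,0.013],
    [0,0,0.013],
    [0,0,0.013],
    [0,0,0.013]
  ],
  "grip": [85,85,85,85,85,85,85,30,30,30,30,30,30,30,30,30]
}}

```text
time: 21.42
position: [419.8, 7.8, 7.7]
tcp_rot: [-0.107, 0.994, -0.0, 0.001]
wrist_force: [0.3, -0.3, -1.7]
gripper_width: 0.572
finger_force: 62.6
```

```bash
python3 - <<'E'
from h import *
p,d,ci=cam("wrist");X=cloud(d,ci)
for r in segs(p,X,(300,560,-80,100),(0,45),green)+segs(p,X,(300,560,-80,100),(45,72),white): print(r)
plan((620.4,188.3,120,86.5))
E
```

```text
(array([420.1,   8. ]), array([118.8,  41.2]), 12.2, 'z', np.float64(30.7), 18723)
(array([417.4, -22.8]), array([102.7,  17.8]), 12.1, 'z', np.float64(55.6), 4369)
(array([404.7,  34.8]), array([102.3,  17.8]), 12.4, 'z', np.float64(55.6), 4360)
t 21.5 at [419.5   7.8   7.2] psi 102.2 w 0.572 F [ 0.7  0.4 -1. ]
[620.4, 188.3, 120, 86.5] lin [-0.2347, 0.1337, -0.1127] dr [-0.0002, 0.0008, 0.2624] j6~ -77 rows 4.7
```

Emit:
{"fn": "play_rows", "kwargs": {
  "linear": [
    [0,0,-0.04],
    [0,0,-0.08],
    [0,0,-0.12],
    [-0.04,0.022,-0.12],
    [-0.08,0.045,-0.12],
    [-0.13,0.074,-0.12],
    [-0.18,0.103,-0.12],
    [-0.235,0.134,-0.12],
    [-0.235,0.134,-0.12],
    [-0.235,0.134,-0.12],
    [-0.235,0.134,-0.09],
    [-0.235,0.134,-0.06],
    [-0.235,0.134,-0.05],
    [-0.235,0.134,-0.047],
    [-0.235,0.134,-0.047],
    [-0.235,0.134,-0.047]
  ],
  "dr": [
    [0,0,0],
    [0,0,0],
    [0,0,0],
    [0,0,0.05],
    [0,0,0.1],
    [0,0,0.15],
    [0,0,0.2],
    [0,0,0.262],
    [0,0,0.262],
    [0,0,0.262],
    [0,0,0.262],
    [0,0,0.262],
    [0,0,0.262],
    [0,0,0.262],
    [0,0,0.262],
    [0,0,0.262]
  ],
  "grip": [30,30,30,30,30,30,30,30,30,30,30,30,30,30,30,30]
}}

```text
time: 23.48
position: [620.9, 188.7, 54.9]
tcp_rot: [0.03, 1.0, 0.0, 0.001]
wrist_force: [0.1, -0.2, -2.4]
gripper_width: 0.564
finger_force: 63.3
```

```bash
python3 - <<'E'
from h import *
p,d,ci=cam("wrist");X=cloud(d,ci)
for r in segs(p,X,(500,760,100,280),(70,90),green)+segs(p,X,(500,760,-100,330),(60,76),orange,mn=200): print(r)
plan((620.4,188.3,53,86.5))
E
```

```text
(array([621.3, 188.6]), array([118.3,  41.3]), -3.4, 'z', np.float64(77.7), 18700)
(array([615.1,  95.6]), array([123.,  61.]), 86.5, 'z', np.float64(70.4), 21545)
(array([624.3, 249. ]), array([60.4, 57.5]), -3.4, 'z', np.float64(70.5), 10164)
t 23.5 at [620.8 188.7  54.6] psi 86.5 w 0.572 F [ 0.3 -0.1 -2.6]
[620.4, 188.3, 53, 86.5] lin [0.0004, -0.0004, 0.0016] dr [0.0003, 0.001, 0.0003] j6~ -77 rows 0.0
```

Emit:
{"fn": "play_rows", "kwargs": {
  "linear": [
    [0,0,0.002],
    [0,0,0.002],
    [0,0,0.002],
    [0,0,0.002],
    [0,0,0.002],
    [0,0,0.002],
    [0,0,-0.02],
    [0,0,-0.06],
    [0,0,-0.1],
    [0,0,-0.11],
    [0,0,-0.11],
    [0,0,-0.11]
  ],
  "dr": [
    [0,0,0],
    [0,0,0],
    [0,0,0],
    [0,0,0],
    [0,0,0],
    [0,0,0],
    [0,0,0],
    [0,0,0],
    [0,0,0],
    [0,0,0],
    [0,0,0],
    [0,0,0]
  ],
  "grip": [30,30,60,85,85,85,85,85,85,85,85,85]
}}

```text
time: 25.02
position: [620.0, 188.5, 162.2]
tcp_rot: [0.03, 1.0, -0.0, -0.001]
wrist_force: [0.2, 0.5, 0.5]
gripper_width: 0.991
finger_force: 0.0
```

```bash
python3 - <<'E'
from h import *
p,d,ci=cam("wrist");X=cloud(d,ci)
for r in segs(p,X,(500,760,100,280),(70,90),green)+segs(p,X,(500,760,100,280),(92,110),white): print(r)
plan((429.3,-136,165,95))
E
```

```text
(array([621.3, 188.8]), array([117.9,  40.6]), -3.4, 'z', np.float64(75.5), 7146)
(array([619.5, 165.8]), array([120.2,   4.8]), -3.4, 'z', np.float64(100.3), 976)
(array([622.3, 211.3]), array([120.2,   4.2]), -3.5, 'z', np.float64(100.4), 1038)
t 25.1 at [620.  188.5 162.2] psi 86.5 w 0.993 F [ 0.4 -0.1  0.1]
[429.3, -136, 165, 95] lin [0.1706, -0.3355, -0.0023] dr [-0.0003, -0.0022, -0.1414] j6~ -120 rows 6.0
```

Emit:
{"fn": "play_rows", "kwargs": {
  "linear": [
    [0.03,-0.055,0],
    [0.06,-0.11,0],
    [0.085,-0.165,0],
    [0.115,-0.22,0],
    [0.14,-0.275,0],
    [0.17,-0.335,0],
    [0.17,-0.335,0],
    [0.17,-0.335,0],
    [0.17,-0.335,0],
    [0.17,-0.335,0]
  ],
  "dr": [
    [0,0,-0.03],
    [0,0,-0.06],
    [0,0,-0.09],
    [0,0,-0.12],
    [0,0,-0.14],
    [0,0,-0.141],
    [0,0,-0.141],
    [0,0,-0.141],
    [0,0,-0.141],
    [0,0,-0.141]
  ],
  "grip": [85,85,85,85,85,85,85,85,85,85]
}}

```text
time: 26.32
position: [430.9, -134.5, 163.5]
tcp_rot: [-0.044, 0.999, 0.0, -0.0]
wrist_force: [-0.2, 0.1, -0.2]
gripper_width: 0.996
finger_force: 0.0
```

```bash
python3 - <<'E'
from h import *
p,d,ci=cam("wrist");X=cloud(d,ci)
for r in segs(p,X,(300,560,-220,100),(0,10),green)+segs(p,X,(300,560,-220,100),(24,36),white): print(r)
plan((429.3,-136,-19,95))
E
```

```text
(array([ 429.2, -135.8]), array([117.4,  40.8]), 4.9, 'z', np.float64(5.5), 4629)
(array([ 431.3, -159.1]), array([121.2,   4.5]), 4.3, 'z', np.float64(30.4), 604)
(array([ 427.2, -113.5]), array([120.7,   4.1]), 4.8, 'z', np.float64(30.5), 604)
t 26.4 at [ 430.8 -134.6  163.6] psi 95.1 w 0.998 F [-0.8  0.2 -0.1]
[429.3, -136, -19, 95] lin [0.0015, -0.0013, 0.1826] dr [0.0003, -0.0004, 0.0012] j6~ -120 rows 2.9
```

Emit:
{"fn": "play_rows", "kwargs": {
  "linear": [
    [0.0016,-0.0015,0.06],
    [0.0016,-0.0015,0.11],
    [0.0016,-0.0015,0.15],
    [0.0016,-0.0015,0.17],
    [0.0016,-0.0015,0.178],
    [0.0016,-0.0015,0.1825],
    [0.0016,-0.0015,0.1825],
    [0.0016,-0.0015,0.1825],
    [0.0016,-0.0015,0.1825],
    [0.0016,-0.0015,0.1825],
    [0.0016,-0.0015,0.1825],
    [0.0016,-0.0015,0.1825],
    [0.0016,-0.0015,0.17],
    [0.0016,-0.0015,0.13],
    [0.0016,-0.0015,0.08],
    [0.0016,-0.0015,0.04],
    [0.0016,-0.0015,0.04],
    [0.0016,-0.0015,0.04]
  ],
  "dr": [
    [0,0,0.003],
    [0,0,0.003],
    [0,0,0.003],
    [0,0,0.003],
    [0,0,0.003],
    [0,0,0.003],
    [0,0,0.003],
    [0,0,0.003],
    [0,0,0.003],
    [0,0,0.003],
    [0,0,0.003],
    [0,0,0.003],
    [0,0,0.003],
    [0,0,0.003],
    [0,0,0.003],
    [0,0,0.003],
    [0,0,0.003],
    [0,0,0.003]
  ],
  "grip": [85,85,85,85,85,85,85,30,30,30,30,30,30,30,30,30,30,30]
}}

```text
time: 28.62
position: [428.6, -136.9, 123.4]
tcp_rot: [-0.042, 0.999, 0.0, -0.0]
wrist_force: [-0.0, 0.0, -2.8]
gripper_width: 0.57
finger_force: 63.2
```

```bash
python3 - <<'E'
from h import *
plan((610.6,28.5,123,86.5),(610.6,28.5,54.5,86.5))
E
```

```text
t 28.6 at [ 428.6 -136.9  123.4] psi 94.8 w 0.57 F [-0.   0.  -2.8]
[610.6, 28.5, 123, 86.5] lin [-0.1952, 0.1496, 0.0003] dr [0.0002, -0.0005, 0.1383] j6~ -92 rows 3.9
[610.6, 28.5, 54.5, 86.5] lin [-0.1952, 0.1496, 0.0688] dr [0.0002, -0.0005, 0.1383] j6~ -92 rows 4.1
```

Emit:
{"fn": "play_rows", "kwargs": {
  "linear": [
    [-0.04,0.03,0],
    [-0.08,0.06,0],
    [-0.12,0.09,0],
    [-0.16,0.12,0],
    [-0.195,0.15,0],
    [-0.195,0.15,0],
    [-0.195,0.15,0],
    [-0.195,0.15,0.03],
    [-0.195,0.15,0.055],
    [-0.195,0.15,0.065],
    [-0.195,0.15,0.068],
    [-0.195,0.15,0.068],
    [-0.195,0.15,0.068]
  ],
  "dr": [
    [0,0,0.04],
    [0,0,0.08],
    [0,0,0.12],
    [0,0,0.138],
    [0,0,0.138],
    [0,0,0.138],
    [0,0,0.138],
    [0,0,0.138],
    [0,0,0.138],
    [0,0,0.138],
    [0,0,0.138],
    [0,0,0.138],
    [0,0,0.138]
  ],
  "grip": [30,30,30,30,30,30,30,30,30,30,30,30,30]
}}

```text
time: 30.25
position: [611.1, 28.7, 56.6]
tcp_rot: [0.03, 1.0, -0.0, 0.001]
wrist_force: [0.0, 0.5, -2.1]
gripper_width: 0.572
finger_force: 63.1
```

```bash
python3 - <<'E'
from h import *
p,d,ci=cam("wrist");X=cloud(d,ci)
for r in segs(p,X,(500,760,-80,120),(70,90),green)+segs(p,X,(500,760,-100,130),(60,76),orange,mn=200): print(r)
plan((610.6,28.5,53,86.5))
E
```

```text
(array([611. ,  28.6]), array([118.4,  41.2]), -3.4, 'z', np.float64(80.1), 18864)
(array([607. , -33.3]), array([60.8, 59. ]), -3.6, 'z', np.float64(70.4), 10551)
(array([615.,  96.]), array([70.7, 61. ]), 86.6, 'z', np.float64(70.5), 12678)
t 30.3 at [611.1  28.7  56.5] psi 86.5 w 0.573 F [ 0.6 -0.  -2.1]
[610.6, 28.5, 53, 86.5] lin [0.0005, -0.0002, 0.0035] dr [0.0, 0.001, 0.0003] j6~ -92 rows 0.1
```

Emit:
{"fn": "play_rows", "kwargs": {
  "linear": [
    [0,0,0.004],
    [0,0,0.004],
    [0,0,0.004],
    [0,0,0.004],
    [0,0,0.004],
    [0,0,0.004],
    [0,0,0.004],
    [0,0,-0.02],
    [0,0,-0.06],
    [0,0,-0.1],
    [0,0,-0.13],
    [0,0,-0.13],
    [0,0,-0.13]
  ],
  "dr": [
    [0,0,0],
    [0,0,0],
    [0,0,0],
    [0,0,0],
    [0,0,0],
    [0,0,0],
    [0,0,0],
    [0,0,0],
    [0,0,0],
    [0,0,0],
    [0,0,0],
    [0,0,0],
    [0,0,0]
  ],
  "grip": [30,30,30,60,85,85,85,85,85,85,85,85,85]
}}

```text
time: 31.92
position: [610.5, 28.7, 185.0]
tcp_rot: [0.03, 1.0, 0.0, -0.0]
wrist_force: [-0.3, -1.2, -0.8]
gripper_width: 0.996
finger_force: 0.0
```

```bash
python3 - <<'E'
from h import *
p,d,ci=cam("wrist");X=cloud(d,ci)
for r in segs(p,X,(500,760,-80,280),(70,90),green)+segs(p,X,(500,760,-80,280),(92,110),white): print(r)
p,d,ci=cam("scene");save("sc7",p,1.3);X=cloud(d,ci)
for t in ("channel1","scanner","scraper","offcut1"):
    for r in ctrl.cut_out(t,"scene"):
        if r["score"]>.4: print(t,round(r["score"],2),np.round(r["extent"]),np.nanmedian(X[r["mask"]],0).round())
plan((445,-361,186,30))
E
```

```text
(array([610.9,  29. ]), array([117.8,  40.7]), -3.4, 'z', np.float64(75.5), 6162)
(array([621.6, 195.4]), array([118.4,  28.7]), -3.3, 'z', np.float64(75.7), 3778)
(array([609.7,   5.9]), array([121. ,   4.8]), -3.5, 'z', np.float64(100.3), 824)
(array([612.6,  51.4]), array([121.1,   4.3]), -3.6, 'z', np.float64(100.4), 871)
(array([619.2, 165.6]), array([120.4,   5.8]), -3.6, 'z', np.float64(99.6), 1458)
(array([622.4, 211.5]), array([119.8,   6.4]), -3.5, 'z', np.float64(99.1), 1589)
channel1 0.7 [287. 272.  57.  40.] [628. 181.  84.]
channel1 0.7 [390. 306. 118.  86.] [450. 353.   4.]
channel1 0.62 [249. 233.  52.  39.] [616.  19.  85.]
channel1 0.48 [313. 335.  17.  13.] [643. 323.  14.]
scanner 0.78 [305. 153.  48.  29.] [ 231. -255.   32.]
scanner 0.56 [224. 164.  31.  18.] [ 496. -342.   38.]
scraper 0.65 [146. 177.  24.  67.] [ 732. -325.   71.]
scraper 0.6 [388. 296.  43.  40.] [446. 344.  29.]
offcut1 0.44 [313. 335.  17.  14.] [643. 323.  15.]
t 32.2 at [610.6  28.8 185.2] psi 86.5 w 1.0 F [-0.1  0.  -0.3]
[445, -361, 186, 30] lin [0.1416, -0.3991, -0.0007] dr [-0.0004, -0.0009, 0.942] j6~ -77 rows 6.8
```

View pics/sc7.png

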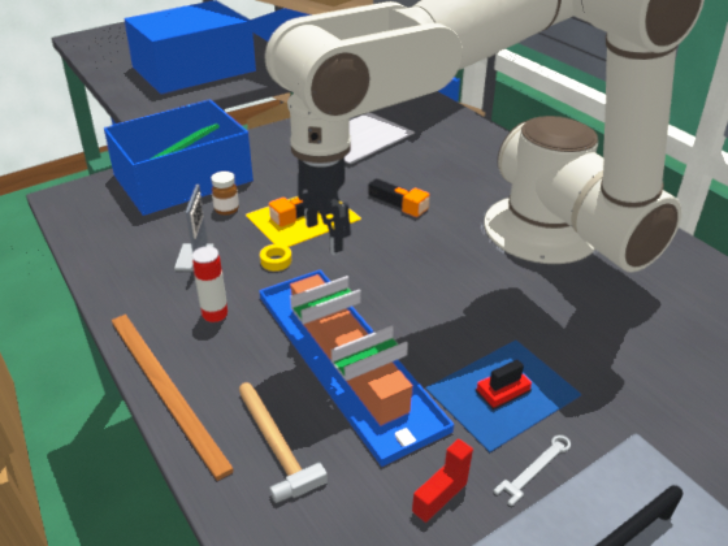

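Emit:
{"fn": "play_rows", "kwargs": {
  "linear": [
    [0.02,-0.055,0],
    [0.04,-0.11,0],
    [0.06,-0.165,0],
    [0.08,-0.22,0],
    [0.1,-0.275,0],
    [0.12,-0.33,0],
    [0.147,-0.4,0],
    [0.147,-0.4,0],
    [0.147,-0.4,0],
    [0.147,-0.4,0],
    [0.147,-0.4,0]
  ],
  "dr": [
    [0,0,-0.02],
    [0,0,-0.04],
    [0,0,-0.06],
    [0,0,-0.08],
    [0,0,-0.092],
    [0,0,-0.092],
    [0,0,-0.092],
    [0,0,-0.092],
    [0,0,-0.092],
    [0,0,-0.092],
    [0,0,-0.092]
  ],
  "grip": [85,85,85,85,85,85,85,85,85,85,85]
}}

```text
time: 33.6
position: [440.5, -360.5, 185.9]
tcp_rot: [-0.019, 1.0, -0.0, 0.0]
wrist_force: [-0.4, -0.2, -0.4]
gripper_width: 0.992
finger_force: 0.0
```

```bash
python3 - <<'E'
from h import *
p,d,ci=cam("wrist");X=cloud(d,ci);save("w8",p)
b=(330,600,-480,-260)
for k,a in dict(grip=(b,(34,44),black),head=(b,(44,56),orange),mat=((250,650,-550,-200),(0,11),yellow,300),tagtop=((650,800,-420,-250),(130,170),None)).items():
    for r in segs(p,X,*a): print(k,r)
plan((440,-361,-14,92))
# tag face in scene and side: fit plane
for n in ("scene","side"):
    p,d,ci=cam(n);X=cloud(d,ci)
    m=(X[...,0]>650)&(X[...,0]<790)&(X[...,1]>-400)&(X[...,1]<-260)&(X[...,2]>30)&(X[...,2]<154)
    nn,l,st,_=cv2.connectedComponentsWithStats(m.astype(np.uint8)); i=1+st[1:,4].argmax(); q=X[l==i]
    ct=np.median(q,0); 
    for _ in range(3):
        u,s,v=np.linalg.svd(q-q.mean(0),full_matrices=False); nrm=v[2]; r=(q-q.mean(0))@nrm; q=q[np.abs(r)<max(2,2*np.std(r))]
    nrm=nrm*np.sign(nrm[0]); t=np.array([-nrm[1],nrm[0]]);t/=np.linalg.norm(t); w=q[:,:2]@t
    lo,hi=np.percentile(w,[.5,99.5]); c=q.mean(0); c2=c[:2]+t*((lo+hi)/2-c[:2]@t)
    print(n,len(q),"normal",nrm.round(3),"yaw",np.degrees(np.arctan2(nrm[1],nrm[0])).round(1),"centre",c2.round(1),"width",(hi-lo).round(1),"z",q[:,2].min().round(),q[:,2].max().round())
E
```

```text
grip (array([ 418.2, -361.5]), array([107.4,  35. ]), 2.1, 'z', np.float64(40.3), 3496)
head (array([ 495.2, -358.9]), array([53. , 44.3]), -88.7, 'z', np.float64(48.4), 2182)
head (array([ 579.5, -455.1]), array([17.8,  2.5]), 10.9, 'z', np.float64(50.7), 48)
mat (array([ 449.6, -346.1]), array([222.9, 172.5]), 1.2, 'z', np.float64(4.5), 24376)
t 33.6 at [ 440.4 -360.6  185.9] psi 92.1 w 0.994 F [-0.2 -1.  -0.3]
[440, -361, -14, 92] lin [0.0004, -0.0003, 0.1999] dr [-0.0001, 0.0001, 0.0022] j6~ -139 rows 3.2
scene 403 normal [ 0.825 -0.565  0.031] yaw -34.4 centre [ 715.  -322.9] width 117.4 z 31.0 153.0
side 562 normal [ 0.827 -0.562  0.02 ] yaw -34.2 centre [ 712.7 -326.3] width 113.5 z 31.0 154.0
```

View pics/w8.png

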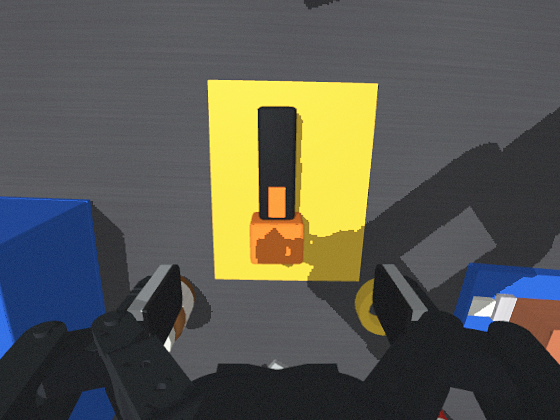

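Emit:
{"fn": "play_rows", "kwargs": {
  "linear": [
    [-0.0026,0,0.06],
    [-0.0026,0,0.12],
    [-0.0026,0,0.17],
    [-0.0026,0,0.19],
    [-0.0026,0,0.2],
    [-0.0026,0,0.2],
    [-0.0026,0,0.2],
    [-0.0026,0,0.2],
    [-0.0026,0,0.2],
    [-0.0026,0,0.2],
    [-0.0026,0,0.2],
    [-0.0026,0,0.2],
    [-0.0026,0,0.19],
    [-0.0026,0,0.16],
    [-0.0026,0,0.13],
    [-0.0026,0,0.11],
    [-0.0026,0,0.11],
    [-0.0026,0,0.11]
  ],
  "dr": [
    [0,0,0],
    [0,0,0],
    [0,0,0],
    [0,0,0],
    [0,0,0],
    [0,0,0],
    [0,0,0],
    [0,0,0],
    [0,0,0],
    [0,0,0],
    [0,0,0],
    [0,0,0],
    [0,0,0],
    [0,0,0],
    [0,0,0],
    [0,0,0],
    [0,0,0],
    [0,0,0]
  ],
  "grip": [85,85,85,85,85,85,85,20,20,20,20,20,20,20,20,20,20,20]
}}

```text
time: 36.0
position: [442.0, -361.2, 74.9]
tcp_rot: [-0.018, 1.0, 0.0, -0.0]
wrist_force: [0.4, 0.5, -2.8]
gripper_width: 0.416
finger_force: 60.5
```

```bash
python3 - <<'E'
from h import *
p,d,ci=cam("wrist");X=cloud(d,ci)
b=(300,620,-480,-260)
for k,a in dict(grip=(b,(60,139),black),head=(b,(60,160),orange)).items():
    for r in segs(p,X,*a,mn=300): print(k,r)
p,d,ci=cam("side");X=cloud(d,ci)
for r in segs(p,X,b,(90,160),orange): print("side head",r)
plan((569.5,-225.7,74.8,55.7))
E
```

```text
grip (array([ 418.2, -361.5]), array([110.2,  39.4]), 0.6, 'z', np.float64(129.1), 23552)
grip (array([ 433.5, -389.9]), array([5.9, 5.3]), -1.6, 'z', np.float64(121.2), 324)
grip (array([ 431.5, -334. ]), array([6.9, 4.9]), 24.1, 'z', np.float64(121.4), 330)
head (array([ 455.7, -360.5]), array([37.1, 19.1]), 1.6, 'z', np.float64(132.0), 2980)
side head (array([ 477. , -388.6]), array([84.7, 25.4]), 23.4, 'z', np.float64(113.6), 181)
side head (array([ 444.9, -358.9]), array([20.3, 15.8]), -89.5, 'z', np.float64(131.9), 40)
t 36.1 at [ 441.9 -361.1   74.7] psi 92.0 w 0.41 F [-0.   0.4 -2.5]
[569.5, -225.7, 74.8, 55.7] lin [-0.1323, 0.1308, -0.0001] dr [0.0008, -0.0015, 0.6057] j6~ -85 rows 3.4
```

Emit:
{"fn": "play_rows", "kwargs": {
  "linear": [
    [-0.03,0.03,0],
    [-0.06,0.06,0],
    [-0.09,0.09,0],
    [-0.12,0.12,0],
    [-0.131,0.131,0],
    [-0.131,0.131,0],
    [-0.131,0.131,0],
    [-0.131,0.131,0],
    [-0.131,0.131,0],
    [-0.131,0.131,0]
  ],
  "dr": [
    [0,0,0.13],
    [0,0,0.26],
    [0,0,0.39],
    [0,0,0.52],
    [0,0,0.605],
    [0,0,0.605],
    [0,0,0.605],
    [0,0,0.605],
    [0,0,0.605],
    [0,0,0.605]
  ],
  "grip": [20,20,20,20,20,20,20,20,20,20]
}}

```text
time: 37.35
position: [568.4, -226.2, 75.8]
tcp_rot: [0.295, 0.956, -0.0, -0.0]
wrist_force: [-0.1, 0.6, -1.4]
gripper_width: 0.409
finger_force: 60.6
```

```bash
python3 - <<'E'
from h import *
C=[]
for n in ("side","scene"):
    p,d,ci=cam(n);X=cloud(d,ci);save(n+"9",p[120:330,280:540] if n=="side" else p[80:260,80:300],2.4)
    # label from white pixels on tag
    h=cv2.cvtColor(p,cv2.COLOR_RGB2HSV).astype(int)
    for r in segs(p,X,(500,680,-340,-150),(90,140),orange): print(n,"head",r)
    for r in segs(p,X,(660,780,-400,-260),(30,156),None): print(n,"tag",r)
    m=(X[...,0]>660)&(X[...,0]<780)&(X[...,1]>-400)&(X[...,1]<-260)&(X[...,2]>70)&(X[...,2]<150)&(h[...,2]>190)&(h[...,1]<40)
    q=X[m]; 
    if len(q): print(n,"white",len(q),((q.min(0)+q.max(0))/2).round(1))
p,d,ci=cam("wrist");X=cloud(d,ci)
b=(460,680,-330,-120)
for k,a in dict(grip=(b,(100,139),black),trig=(b,(100,160),orange)).items():
    for r in segs(p,X,*a,mn=300): print(k,r)
plan((568.5,-225,74.8,55.7))
E
```

```text
side head (array([ 606.9, -257.5]), array([57.8, 53.4]), 57.4, 'z', np.float64(132.0), 442)
side tag (array([ 712.4, -326.1]), array([116.1,   9.8]), 57.8, 'z', np.float64(98.7), 662)
side white 28 [ 713.5 -323.3  120.7]
scene head (array([ 611.3, -249.4]), array([60.2, 59. ]), 54.0, 'z', np.float64(128.9), 345)
scene tag (array([ 715.6, -322.6]), array([117.1,  11. ]), 54.5, 'z', np.float64(109.4), 447)
scene white 14 [ 714.  -322.1  146.5]
grip (array([ 548.7, -213.4]), array([111.1,  40.4]), -32.1, 'z', np.float64(129.9), 23543)
grip (array([ 546. , -245.7]), array([5.5, 1.8]), 51.7, 'z', np.float64(122.1), 339)
grip (array([ 576.2, -199. ]), array([8. , 4.2]), 10.3, 'z', np.float64(122.1), 351)
trig (array([ 579.6, -234.3]), array([37.2, 19.2]), -32.8, 'z', np.float64(132.9), 2978)
t 37.5 at [ 568.5 -226.    75.8] psi 55.7 w 0.411 F [-0.2  0.3 -3.2]
[568.5, -225, 74.8, 55.7] lin [0.0006, 0.0008, 0.001] dr [-0.0, -0.0, 0.0006] j6~ -85 rows 0.0
```

View pics/scene9.png

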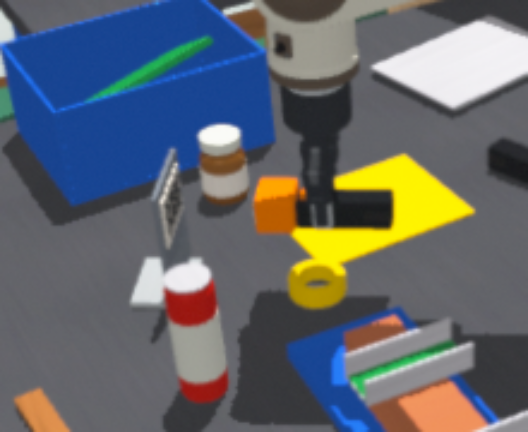

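Emit:
{"fn": "play_rows", "kwargs": {
  "linear": [
    [0,0.001,0.001],
    [0,0.001,0.001],
    [0,0.001,0.001],
    [0,0.001,0.001],
    [0,0.001,0.001],
    [0,0.001,0.001],
    [0,0.001,0.001],
    [0,0.001,0.001],
    [0,0.001,0.001],
    [0,0.001,0.001],
    [0,0.001,0.001],
    [0,0.001,0.001],
    [0,0.001,0.001],
    [0,0.001,0.001],
    [0,0.001,0.001],
    [0,0.001,0.001]
  ],
  "dr": [
    [0,0,0],
    [0,0,0],
    [0,0,0],
    [0,0,0],
    [0,0,0],
    [0,0,0],
    [0,0,0],
    [0,0,0],
    [0,0,0],
    [0,0,0],
    [0,0,0],
    [0,0,0],
    [0,0,0],
    [0,0,0],
    [0,0,0],
    [0,0,0]
  ],
  "grip": [20,20,20,20,20,20,20,20,20,20,20,20,20,20,20,20]
}}

```text
time: 39.5
position: [569.1, -225.1, 74.8]
tcp_rot: [0.295, 0.956, -0.0, -0.0]
wrist_force: [0.1, -1.5, -1.7]
gripper_width: 0.412
finger_force: 60.6
```

```bash
python3 - <<'E'
from h import *
plan((453.5,-346.5,74.8,91.5),(453.5,-346.5,-13.5,91.5))
E
```

```text
t 39.5 at [ 569.1 -225.1   74.8] psi 55.7 w 0.412 F [ 0.1 -1.5 -1.7]
[453.5, -346.5, 74.8, 91.5] lin [0.0272, -0.1654, -0.0] dr [-0.0, -0.0001, -0.5961] j6~ -137 rows 3.3
[453.5, -346.5, -13.5, 91.5] lin [0.0272, -0.1654, 0.0883] dr [-0.0, -0.0001, -0.5961] j6~ -137 rows 3.3
```

Emit:
{"fn": "play_rows", "kwargs": {
  "linear": [
    [0.007,-0.04,0],
    [0.014,-0.08,0],
    [0.021,-0.12,0],
    [0.027,-0.165,0],
    [0.027,-0.165,0],
    [0.027,-0.165,0.03],
    [0.027,-0.165,0.06],
    [0.027,-0.165,0.08],
    [0.027,-0.165,0.086],
    [0.027,-0.165,0.088],
    [0.027,-0.165,0.088],
    [0.027,-0.165,0.088],
    [0.027,-0.165,0.088],
    [0.027,-0.165,0.088],
    [0.027,-0.165,0.088],
    [0.027,-0.165,0.088],
    [0.027,-0.165,0.07],
    [0.027,-0.165,0.02],
    [0.027,-0.165,-0.04],
    [0.027,-0.165,-0.09]
  ],
  "dr": [
    [0,0,-0.15],
    [0,0,-0.3],
    [0,0,-0.45],
    [0,0,-0.596],
    [0,0,-0.596],
    [0,0,-0.596],
    [0,0,-0.596],
    [0,0,-0.596],
    [0,0,-0.596],
    [0,0,-0.596],
    [0,0,-0.596],
    [0,0,-0.596],
    [0,0,-0.596],
    [0,0,-0.596],
    [0,0,-0.596],
    [0,0,-0.596],
    [0,0,-0.596],
    [0,0,-0.596],
    [0,0,-0.596],
    [0,0,-0.596]
  ],
  "grip": [20,20,20,20,20,20,20,20,20,20,20,20,50,85,85,85,85,85,85,85]
}}

```text
time: 42.0
position: [454.0, -346.3, 168.7]
tcp_rot: [-0.013, 1.0, -0.001, 0.001]
wrist_force: [0.9, 0.2, 0.1]
gripper_width: 0.996
finger_force: 0.0
```

Emit:
{"fn": "play_rows", "kwargs": {
  "linear": [
    [0,0,-0.04],
    [0,0,-0.07],
    [0,0,-0.07],
    [0,0,-0.07],
    [0,0,-0.07],
    [0,0,-0.07]
  ],
  "dr": [
    [0,0,0],
    [0,0,0],
    [0,0,0],
    [0,0,0],
    [0,0,0],
    [0,0,0]
  ],
  "grip": [85,85,85,85,85,85]
}}

```text
time: 42.75
position: [453.8, -346.1, 234.2]
tcp_rot: [-0.013, 1.0, 0.0, -0.0]
wrist_force: [-0.6, -0.1, -0.3]
gripper_width: 0.996
finger_force: 0.0
```

```bash
python3 - <<'E'
from h import *
p,d,ci=cam("wrist");X=cloud(d,ci)
b=(330,600,-480,-260)
for k,a in dict(grip=(b,(34,44),black),head=(b,(44,56),orange)).items():
    for r in segs(p,X,*a): print(k,r)
for n in ("scene","side"):
    p,d,ci=cam(n);X=cloud(d,ci)
    if n=="scene": save("fin",p,1.3)
    for k,a in dict(ridge=((330,600,220,480),(50,75),black),foot=((330,600,220,480),(18,34),red),ch=((500,760,-80,280),(92,110),white),off=((540,720,-160,330),(78,90),white,20)).items():
        for r in segs(p,X,*a): print(n,k,r)
plan()
E
```

```text
grip (array([ 430. , -346.9]), array([107.3,  35.1]), 1.6, 'z', np.float64(40.3), 2658)
head (array([ 507., -345.]), array([52.9, 44.4]), -89.2, 'z', np.float64(48.4), 1699)
head (array([ 584.2, -455.9]), array([29.6,  4.2]), 1.3, 'z', np.float64(52.2), 48)
scene ridge (array([434.6, 336. ]), array([60.8, 21.8]), -4.6, 'z', np.float64(62.8), 253)
scene foot (array([435.3, 336. ]), array([84.1, 49.2]), -5.5, 'z', np.float64(27.9), 423)
scene ch (array([610.4,   7.8]), array([119.5,   8.6]), -2.9, 'z', np.float64(98.5), 176)
scene ch (array([613.8,  53.7]), array([117.1,  11.6]), -2.9, 'z', np.float64(98.0), 179)
scene ch (array([621.4, 166.8]), array([121.9,  10.5]), -3.0, 'z', np.float64(98.1), 205)
scene ch (array([625.1, 213.9]), array([119.1,   8.9]), -2.8, 'z', np.float64(98.8), 190)
scene off (array([610.1,   9.6]), array([120.3,  12.1]), -1.7, 'z', np.float64(84.2), 169)
scene off (array([614. ,  53.6]), array([118.4,   9. ]), -3.4, 'z', np.float64(84.4), 175)
scene off (array([622. , 168.2]), array([120.7,   7.4]), -4.1, 'z', np.float64(84.4), 176)
scene off (array([624.3, 214
[... 321 characters left out ...]
), 96)
side ch (array([617. , 165.2]), array([121.7,  14. ]), -1.5, 'z', np.float64(97.3), 104)
side ch (array([610.1,  52.7]), array([121.2,  11.8]), -4.3, 'z', np.float64(98.0), 108)
side ch (array([607.6,   7.9]), array([123. ,  16.8]), -2.4, 'z', np.float64(97.6), 116)
side off (array([619.8, 210.8]), array([119.1,  13.5]), -5.7, 'z', np.float64(83.9), 107)
side off (array([617., 165.]), array([118.8,  14.2]), -4.9, 'z', np.float64(84.1), 104)
side off (array([610.4,  52.5]), array([124. ,  12.7]), -3.7, 'z', np.float64(84.1), 117)
side off (array([606.4,   4.5]), array([119.6,   8.8]), -3.2, 'z', np.float64(83.8), 125)
t 42.9 at [ 453.9 -346.2  234.5] psi 91.5 w 0.999 F [-0.1 -0.5 -0.6]
```

View pics/fin.png

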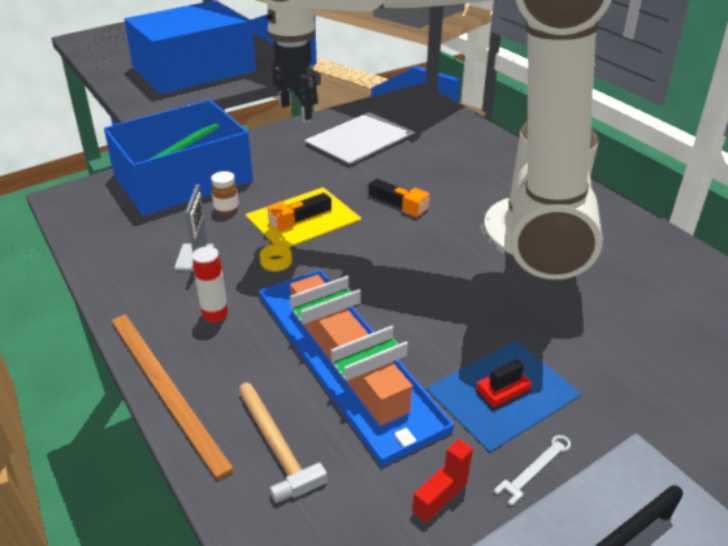

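The final picture shows everything in place: the channels lie on the bar, the scraper stands on the blue mat (505,382 px), and the scanner lies on the yellow mat (300,210 px). No offcut is left on the bar.

```bash
python3 -c "
from plant import ctrl
print(ctrl.sign_off())"
```

```text
the job is handed in; nothing more can be done
None
```

I handed the job in at about 43 s without seeing a verdict: the bar is wiped clear, both channels present are balanced crosswise on it, the tag was scanned, and the scraper and scanner are back near the middles of their mats.

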